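# Clamp a tin in the counter labelling stand

### The arm

A 6-joint arm with a two-finger parallel gripper is mounted at the origin on the work surface. World frame = base frame: x ahead of the robot, y to its left, z up, the work surface at z = 0. Lengths are in mm, angles in rad, forces in N, time in s.
With the tool pointing down it reaches from about 400 to 925 mm from the base axis. Payload 12.5 kg.
Tool frame: the origin (TCP) lies midway between the tips of the shut fingers; the grasp point (between the pads) lies 19 mm behind it; z points along the fingers, y is the line along which they close (so a half turn about z gives the same grasp; the last joint's range is limited). The gripper opens to 95 mm and grips with 3 to 60 N. Pads are 20 mm wide; open, the fingers measure 119 mm over their backs; the gripper's body (75 mm by 180 mm) begins 59 mm behind the grasp point.
Start: joints at [-1.235, 0.491, 1.559, -0, 1.092, -0.106], TCP at [267.255, -565, 188.261] pointing down, gripper open.
Joint ranges: [-3.1, 3.1], [-0.84, 2.19], [0.05, 2.79], [-1.13, 4.28], [0.06, 2.93], [-2.69, 2.69]. Speed limits (rad/s): [2.22, 2.22, 2.79, 3.14, 3.14, 3.14].

### API

Orientations are given as [roll, pitch, yaw] about the fixed x, y, z axes, in that order (R = Rz(yaw) Ry(pitch) Rx(roll)).
In Python, from cell import state, read_camera, camera_info, env gives the robot as it stands.
- The arm moves only by the tool move_arm, never from a script. Its argument "commands" is a list of rows, each a list of 3 entries, a list of its own where there are three numbers: the shift along the world's x, y, z in cm, then the turn, a rotation vector about the world's x, y, z in degrees, then the opening, from 0 (shut) to 1 (fully open). A call has 1 to 10 rows; each row shifts and turns the commanded pose from where the row before left it; what a row does not reach is not made up. A row lasts 1/10 s, in which the tool goes at most 50 mm and 8.59 degrees, less where a joint would pass 70% of its speed; a pose out of reach is approached as far as the arm can. A call with a gripper value outside its range is refused whole. The fingers move at their own pace and stop on an object; the grip force is fixed at half the most. Time passes only in rows, so rows that do not move let the fingers close. It gives the time, the measured TCP pose, the force, the opening and the grip force at its end, in the units of the state.
- state(): the state, without advancing time (a new reading comes with each control period).
- read_camera(name): name is "scene" or "side" or "wrist"; returns the picture (400x640x3 uint8, blue, green, red); there is no depth.
- camera_info(name): a dict with "K" (3x3 intrinsics, pixels), "k1" (the pictures are not rectified: a ray, as slopes to the right and down, at radius r is drawn at 1 + k1 r^2 times it, then the intrinsics apply), "cam_to_world" (4x4, takes a point from camera to world coordinates). Camera axes: x right, y down, z forward; pixel columns grow to the right and rows downward; lengths in mm; the calibration is good to about 2 mm. A picture is of the moment at which its call begins: read the wrist's pose just before it. camera_info takes no time and is no camera call; for the wrist camera it gives the pose at the moment of the call.
- env.job_done(): hands the job in; it is judged then, once.
The state is a dict: "t": time; "joints": joint angles; "qvel": joint speeds; "tau": joint torques, N m; "eef_pos": TCP position; "tcp_rot": TCP orientation; "ft_force": force on the tool from outside, world axes, zero at the start; "moment": the same for the moment, N m; "opening": opening from 0.0 (shut) to 1.0 (fully open); "grip_force": force on a finger pad.
Only numpy, scipy, OpenCV 4.12 (cv2) and the standard library are available. Lean on these libraries where they do the work, as an engineer would, in place of code of your own. Each camera call takes 0.05 s, during which the arm holds its last target. There are 200 camera calls.

### The job

Get the tin ready for its price label: push it along the plate of the labelling stand, without picking it up or tipping it over, until it sits fully home against both sides of the V-shaped nest. Then push the ball-ended lever over, past its middle, so that it snaps down and its rubber pad clamps the lid of the tin. Leave the jar, the carton and the bottle alone, and back away from everything.

Things in the scene. Friction and masses are not known exactly. Their poses are not given: they have to be found in the camera images.
- stand: Fixed labelling stand. Origin: on the counter below the tin's centre when the tin is fully home; +x = push direction into the nest, z up. Grey plate: x -135 to +120 mm, 150 mm wide, top 12 mm above the counter. Nest: two walls, 35 mm high, 6 thick, 52 long, a V open to -x (45 degrees each side), touching the tin at x +25, y +/-25 mm. Behind it two steel cheeks, x 55 to 81 mm, 112 high, and a low spring.
- tin_mid (a point): Centre, half-way up, of the loose upright tin: steel with a paper band, diameter 72 mm, height 70 mm, 0.22 to 0.39 kg. It starts standing on the stand's plate, 45 to 65 mm before its home (to the stand's -x) and up to 12 mm to either side; its centre is then 47 mm and its lid 82 mm above the counter.
- lever (a joint): Lever angle (rad). 0 = open stop: arm up, leaning 12 degrees from vertical to the stand's +x. Grows as the arm swings to the stand's -x and down over the tin; vertical at 0.21, level at 1.78. A spring drives it from its middle: let go before 0.8 it returns to 0, beyond 0.9 it snaps over. Needs up to about 4 N at the knob. On a tin in the nest it rests at about 1.78; with no tin, at 1.85.
- knob (a point): Centre of the black ball knob, diameter 28 mm, at the end of the lever's 10 mm steel arm, 118 mm from the pivot. Lever open: 215 mm above the counter, stand's x = +90 mm; clamped: about 100 mm above it, x = -52 mm. A rubber pad, diameter 22 mm, sits on the arm 66 mm from the pivot, its face 18 mm from the arm's centre line.
- pivot (a point): Point on the lever's pivot axis, in the stand's frame at x +66, y 0, 100 mm above the counter. The axis lies along the stand's y.
- jar: Bystander: a closed jar, diameter 60 mm, height 105 mm, standing on the counter beside the stand; origin at the centre of its underside. Not to be moved.
- carton: Bystander: an upright cardboard carton, 55 x 55 mm, height 115 mm; origin at the centre of its underside. Not to be moved.
- bottle: Bystander: a closed green bottle, diameter 56 mm, height 150 mm; origin at the centre of its underside. Not to be moved.

How it is judged (in metres and radians):
On the way, in this order (a step that is already met when the one before it is completed fails the run):
1. the tin stands fully home in the nest with the lever still open (horizontal distance between tin_mid and stand below 0.004 m and value of joint lever below 0.5 rad), for 0.2 s.
2. the lever has snapped down onto the lid of the tin (value of joint lever above 1.72 rad), for 0.2 s.
At the end, for the whole second after the job is handed in: The tin stands upright (within 0.06 rad) with its centre within 5 mm of the nest position, and the lever is over and resting on the lid (joint between 1.72 and 1.83) (horizontal distance between tin_mid and stand below 0.005 m and angle between tin_mid's own z axis and vertical below 0.06 rad and value of joint lever between 1.72 and 1.83 rad); the robot touches nothing.
It fails at once if the tin is picked up (more than 8 mm) (height (world z) of tin_mid above 0.055 m).
It fails at once if the tin is tipped (more than 0.3 rad) (angle between tin_mid's own z axis and vertical above 0.3 rad).
It fails at once if the jar, the carton or the bottle is moved by more than 15 mm (distance of any of jar, carton, bottle from where it was at the start of the episode above 0.015 m).
It also fails if it takes over 48 s, if anything falls off the work surface, if the arm or the gripper's body presses on something with over 40 N, if the wrist force passes 120 N, or if a joint passes its speed limit or range.

## Working session

There is one attempt and no reset: what is moved stays moved. The work goes in short steps, Python scripts to look and compute and a tool call to move; the robot and the scene stay as the last step left them, time stands still between calls to the robot, and variables do not carry over. Pictures are saved under pics/ and viewed, at most 12 in all, crops included, and the job is handed in when it is done.

Besides the shell and the picture viewer there is one more tool, called after "Call:" as name(argument=value, ...) on one line, values as JSON. move_arm: Moves the arm, as the interface text tells. Its arguments: {"type":"object","properties":{"commands":{"type":"array"}},"required":["commands"]}

```bash
ls; mkdir -p pics
python3 - <<'E'
from cell import *
import cv2
for n in("scene","side"):
    cv2.imwrite(f"pics/{n}0.png",read_camera(n)); c=camera_info(n); print(n,c["K"],c["k1"],c["cam_to_world"])
print(state())
E
```

```text
pics
scene [[432.84558845   0.         322.38166896]
 [  0.         432.84558845 201.44923168]
 [  0.           0.           1.        ]] -0.05547851021693419 [[ 3.57193098e-01  7.58170149e-01 -5.45519125e-01  1.17217630e+03]
 [ 9.33957919e-01 -2.82633743e-01  2.18725338e-01 -1.68319610e+02]
 [ 1.16489100e-02 -5.87619087e-01 -8.09053837e-01  9.25507489e+02]
 [ 0.00000000e+00  0.00000000e+00  0.00000000e+00  1.00000000e+00]]
side [[496.08523561   0.         320.97451954]
 [  0.         496.08523561 206.13612067]
 [  0.           0.           1.        ]] -0.1333825968183425 [[ 9.95903767e-01 -5.56735362e-02  7.12470696e-02  5.80130416e+02]
 [-8.87497575e-02 -7.52609065e-01  6.52459252e-01 -6.34487414e+02]
 [ 1.72964766e-02 -6.56109787e-01 -7.54467216e-01  9.59781285e+02]
 [ 0.00000000e+00  0.00000000e+00  0.00000000e+00  1.00000000e+00]]
{'t': 0.1, 'joints': array([-1.23463837e+00,  4.91522648e-01,  1.55940110e+00,  9.95448013e-06,
        1.09169653e+00, -1.05565452e-01]), 'qvel': array([ 4.54444650e-05, -2.49692278e-04, -1.99253777e-03,  9.79826503e-04,
       -5.58111605e-04,  2.80552097e-05]), 'tau': array([ 3.18553924e-03, -6.13623333e+01, -2.58604252e+01,  6.94188173e-02,
        4.70467249e-02, -8.26628639e-05]), 'eef_pos': array([ 267.1470272 , -564.75615586,  187.70134233]), 'tcp_rot': array([-3.14057167e+00, -1.17060776e-04,  4.41718759e-01]), 'ft_force': array([ 0.39016768,  0.64400738, -0.09094808]), 'moment': array([ 0.03882464, -0.00760723,  0.00598554]), 'grip_force': 0.0, 'opening': 0.9991745382576437}
```

View pics/scene0.png

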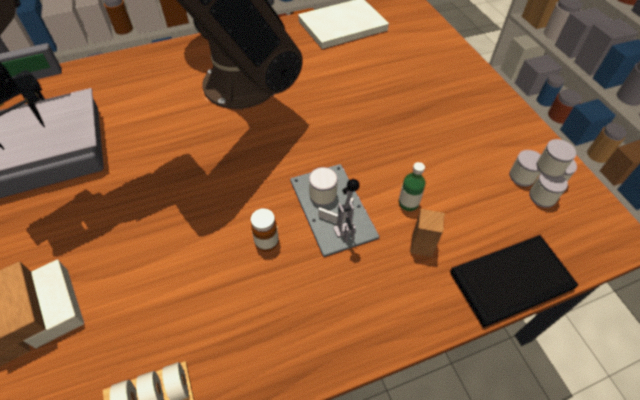

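View pics/side0.png

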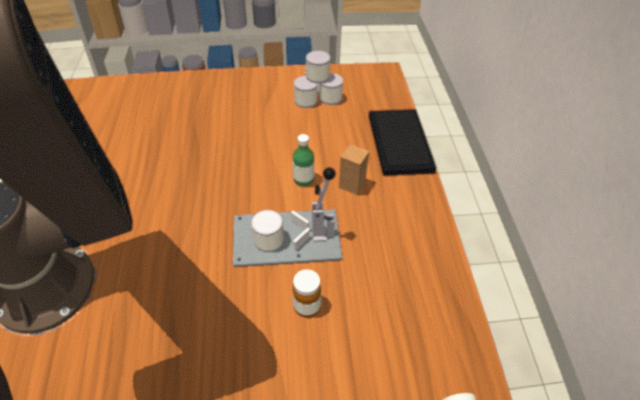

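The scene view shows the plate with corners near (291,178), (341,166), (377,238) and (329,253), the tin at (323,185) and the knob at (352,185). The side view has the plate at (234..340, 212..263), the tin at (267,230) and the knob at (329,174). The jar, bottle and carton stand beside the plate.

```bash
cat > h.py <<'E'
import numpy as np, cv2
from cell import *
def ray(c,px):
    K=c["K"];px=np.asarray(px,float).reshape(-1,1,2)
    p=cv2.undistortPoints(px,K,np.array([c["k1"],0,0,0.]))[:,0]
    T=c["cam_to_world"]; d=np.c_[p,np.ones(len(p))]@T[:3,:3].T
    return T[:3,3],d
def onz(c,px,z):
    o,d=ray(c,px); return o+d*((z-o[2])/d[:,2])[:,None]
def proj(c,P):
    T=c["cam_to_world"];q=(np.atleast_2d(P)-T[:3,3])@T[:3,:3];s=q[:,:2]/q[:,2:]
    s=s*(1+c["k1"]*(s**2).sum(1))[:,None]
    return s@np.diag([c["K"][0,0],c["K"][1,1]])+c["K"][:2,2]
def tri(c1,p1,c2,p2):
    o1,d1=ray(c1,p1);o2,d2=ray(c2,p2)
    A=np.c_[d1[0],-d2[0]];s=np.linalg.lstsq(A,o2-o1,rcond=None)[0]
    a=o1+s[0]*d1[0];b=o2+s[1]*d2[0];return (a+b)/2,np.linalg.norm(a-b)
E
python3 - <<'E'
from h import *
np.set_printoptions(precision=1,suppress=True)
C={n:camera_info(n) for n in("scene","side")}
roi={"scene":(285,155,385,262),"side":(228,205,346,268)}
for n in C:
    im=cv2.imread(f"pics/{n}0.png");c=C[n]
    x0,y0,x1,y1=roi[n]
    hsv=cv2.cvtColor(im,cv2.COLOR_BGR2HSV)
    m=((hsv[...,1]<90)).astype(np.uint8)*255   # non-wood
    r=np.zeros_like(m);r[y0:y1,x0:x1]=m[y0:y1,x0:x1]
    cs=max(cv2.findContours(r,0,cv2.CHAIN_APPROX_NONE)[0],key=cv2.contourArea)
    # plate outline only: rays onto z=12, then rectangle in world
    W=onz(c,cs[:,0,:],12)[:,:2].astype(np.float32)
    rc=cv2.minAreaRect(W);print(n,"plate rect",rc, "px",cv2.boundingRect(cs))
    k={"scene":[(291,178),(341,166),(377,238),(329,253)],"side":[(234,213),(335,212),(340,258),(234,263)]}[n]
    print(" corners by eye",onz(c,k,12)[:,:2].tolist())
    # black knob
    g=hsv[...,2]; kx,ky={"scene":(352,185),"side":(329,174)}[n]
    kk=np.zeros_like(m);kk[ky-14:ky+14,kx-14:kx+14]=(g[ky-14:ky+14,kx-14:kx+14]<50)*255
    q=max(cv2.findContours(kk,0,2)[0],key=cv2.contourArea);print(" knob",cv2.minEnclosingCircle(q))
    # tin white lid
    tx,ty={"scene":(323,183),"side":(267,227)}[n]
    w=np.zeros_like(m);w[ty-25:ty+25,tx-22:tx+22]=((hsv[...,1]<50)&(g>175))[ty-25:ty+25,tx-22:tx+22]*255
    q=max(cv2.findContours(w,0,2)[0],key=cv2.contourArea);print(" tin white",cv2.boundingRect(q))
    S=6;cr=cv2.resize(im[y0-20:y1+5,x0-5:x1+10],None,fx=5 if n=="side" else 4.5,fy=5 if n=="side" else 4.5,interpolation=cv2.INTER_CUBIC);print(cr.shape);cv2.imwrite(f"pics/crop_{n}.png",cr)
E
```

```text
scene plate rect ((575.9700927734375, 105.34735107421875), (264.3470153808594, 165.99554443359375), 0.03735298663377762) px (291, 165, 88, 91)
 corners by eye [[453.0176653272016, 26.933317546167046], [460.65668801759296, 170.55023979131778], [707.2688355434414, 165.03423791902628], [704.7931403265534, 38.85483799618359]]
 knob ((350.2826232910156, 186.71739196777344), 8.208449363708496)
 tin white (309, 168, 28, 21)
(594, 518, 3)
side plate rect ((577.4228515625, 104.364013671875), (254.71209716796875, 171.57577514648438), 0.2317890077829361) px (233, 205, 109, 61)
 corners by eye [[450.49291208009714, 178.5362312453941], [702.9978972250415, 163.13646060653082], [699.594895611936, 22.59783347335656], [454.0705193915069, 26.808392802269054]]
 knob ((328.8333435058594, 173.5), 4.859218120574951)
 tin white (250, 211, 33, 24)
(440, 665, 3)
```

View pics/crop_side.png

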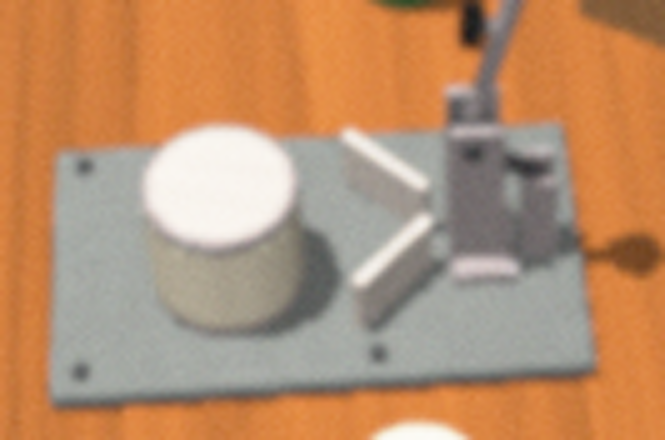

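View pics/crop_scene.png

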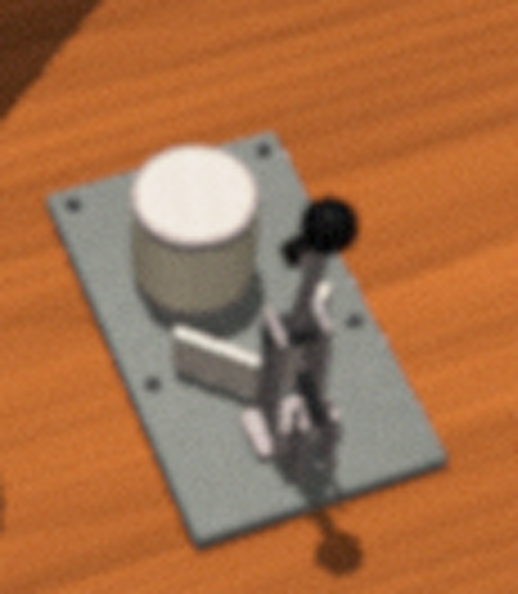

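The crops show the plate top corners, the lid and the knob clearly enough to read off. Next I compute the stand frame and the other objects.

Run:
```python
from h import *
np.set_printoptions(precision=1,suppress=True)
a,b=camera_info("scene"),camera_info("side")
s=np.array([[58,153],[563,122],[592,368],[55,400]])/5+[223,185]     # TL(-x,+y) TR BR BL
k=np.array([[273,132],[445,462],[200,540],[48,196]])/4.5+[280,135]
mod=np.array([[-135,75],[120,75],[120,-75],[-135,-75.]])
for n,c,p in(("side",b,s),("scene",a,k)):
    W=onz(c,p,12)[:,:2]; mc=mod.mean(0);wc=W.mean(0)
    H=(mod-mc).T@(W-wc);yaw=np.arctan2(H[0,1]-H[1,0],H[0,0]+H[1,1])
    R=np.array([[np.cos(yaw),-np.sin(yaw)],[np.sin(yaw),np.cos(yaw)]]);t=wc-R@mc
    print(n,"yaw",np.degrees(yaw),"origin",t,"resid",np.abs(W-(mod@R.T+t)).max())
    lid={"side":(267,222),"scene":(323.1,178.3)}[n]; L=onz(c,lid,82)[0,:2]
    print("  tin world",L,"in stand",(L-t)@R)
print("tin tri",tri(a,(323.1,178.3),b,(267,222)),"knob",tri(a,(353.1,185.2),b,(329,174)))
for nm,p,q,z in(("jar",(263,219),(307,280),105),("bottle",(418.5,168),(303,140),150),("carton",(430,219),(354,155),115)):
    print(nm,onz(a,p,z)[0],onz(b,q,z)[0])
```

```text
side yaw 0.053461246229389206 origin [586.1  95.8] resid 3.5373395864598933
  tin world [536.   85.9] in stand [-50.1  -9.9]
scene yaw -0.1938065762833006 origin [588.3  98.5] resid 3.5861049067269875
  tin world [537.1  87. ] in stand [-51.2 -11.6]
tin tri (array([535.9,  87.5,  80.3]), np.float64(0.19043860606621218)) knob (array([675.5,  99.3, 213.7]), np.float64(0.16630899656555498))
jar [617.8 -90.7 105. ] [615.  -90.8 105. ]
bottle [637.4 289.  150. ] [631.7 283.1 150. ]
carton [756.7 261.6 115. ] [756.9 258.  115. ]
```

Call:
move_arm(commands=[[[1.3,4.6,0],[0,0,-2.5],0.42],[[1.3,4.6,0],[0,0,-2.5],0.42],[[1.3,4.6,0],[0,0,-2.5],0.42],[[1.3,4.6,0],[0,0,-2.5],0.42],[[1.3,4.6,0],[0,0,-2.5],0.42],[[1.3,4.6,0],[0,0,-2.5],0.42],[[1.3,4.6,0],[0,0,-2.5],0.42],[[1.3,4.6,0],[0,0,-2.5],0.42],[[1.3,4.6,0],[0,0,-2.5],0.42],[[1.3,4.6,0],[0,0,-2.8],0.42]])

```text
t: 1.1
eef_pos: [397.3, -103.1, 188.3]
tcp_rot: [3.141, -0.0, -0.002]
ft_force: [1.1, -0.7, 0.8]
opening: 0.424
grip_force: 0.0
```

Call:
move_arm(commands=[[[1.1,3.8,0],[0,-1.6,0],0.42],[[1.1,3.8,0],[0,-1.6,0],0.42],[[1.1,3.8,0],[0,-1.6,0],0.42],[[1.1,3.8,0],[0,-1.6,0],0.42],[[1.1,3.8,0],[0,-1.6,0],0.42],[[0,0,0],[0,0,0],0.42],[[0,0,0],[0,0,0],0.42]])

```text
t: 1.8
eef_pos: [451.9, 85.6, 188.0]
tcp_rot: [3.141, -0.139, 0.003]
ft_force: [-0.0, -0.3, 0.1]
opening: 0.42
grip_force: 0.0
```

Run:
```python
from h import *
c=camera_info("wrist");cv2.imwrite("pics/w1.png",read_camera("wrist"));import pickle;pickle.dump(c,open("w1.pkl","wb"))
print(state()["eef_pos"],state()["tcp_rot"],c)
o=np.array([586,98,0.])
for P in([536,87,82],[586,98,82],o+[-135,75,12],o+[90,0,215]):print(P,proj(c,np.array(P,float)))
```

```text
[451.93732193  84.85814396 188.07666365] [ 3.14130383e+00 -1.38768529e-01  9.87167962e-04] {'K': array([[301.65163155,   0.        , 318.12317489],
       [  0.        , 301.65163155, 201.48568337],
       [  0.        ,   0.        ,   1.        ]]), 'k1': -0.05599396217757525, 'cam_to_world': array([[ 1.80912745e-03, -9.87766506e-01, -1.55929651e-01,
         5.05729756e+02],
       [-9.99997988e-01, -1.92219223e-03,  5.74318546e-04,
         8.56008978e+01],
       [-8.67019387e-04,  1.55928298e-01, -9.87767996e-01,
         3.93192138e+02],
       [ 0.00000000e+00,  0.00000000e+00,  0.00000000e+00,
         1.00000000e+00]])}
[536, 87, 82] [[317.05627751 123.61626204]]
[586, 98, 82] [[305.99391575  72.1009462 ]]
[451. 173.  12.] [[250.04334588 197.1537991 ]]
[676.  98. 215.] [[ 296.36139309 -155.83963317]]
```

View pics/w1.png

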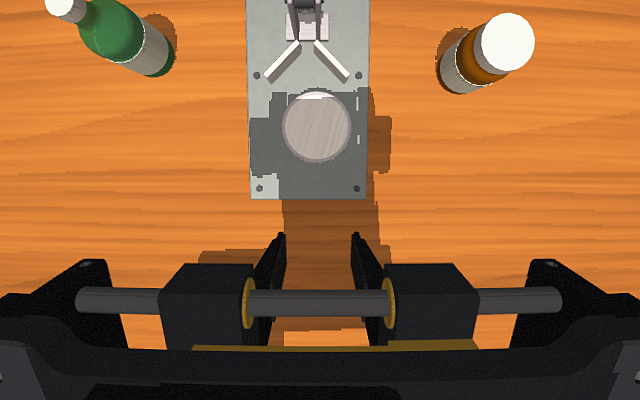

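The lid centre is at (316,125) and the plate's centre line at column 308, which matches the estimate: tin y≈88, stand y≈98. The open fingers straddle the tin line, so I go down behind it.

Call:
move_arm(commands=[[[0.2,0.2,-4],[0,0,0],0.42],[[0,0,-4],[0,0,0],0.42],[[0,0,-4],[0,0,0],0.42],[[0,0,-3],[0,0,0],0.42],[[0,0,-1.3],[0,0,0],0.42],[[0,0,0],[0,0,0],0.42],[[1,0,0],[0,0,0],0.42],[[1,0,0],[0,0,0],0.42],[[1,0,0],[0,0,0],0.42],[[0,0,0],[0,0,0],0.42]])

```text
t: 2.85
eef_pos: [486.4, 86.9, 26.1]
tcp_rot: [3.142, -0.142, -0.0]
ft_force: [0.4, 1.1, -0.5]
opening: 0.421
grip_force: 0.0
```

Call:
move_arm(commands=[[[0.5,0,0],[0,0,0],0.42],[[0.5,0,0],[0,0,0],0.42],[[0.5,0.1,0],[0,0,0],0.42],[[0.5,0.1,0],[0,0,0],0.42],[[0.5,0.2,0],[0,0,0],0.42],[[0.5,0.2,0],[0,0,0],0.42],[[0.5,0.2,0],[0,0,0],0.42],[[0.5,0.2,0],[0,0,0],0.42],[[0.5,0.1,0],[0,0,0],0.42],[[0.5,0,0],[0,0,0],0.42]])

```text
t: 3.85
eef_pos: [534.6, 98.2, 25.2]
tcp_rot: [3.142, -0.14, 0.0]
ft_force: [-3.3, -0.1, 1.2]
opening: 0.42
grip_force: 1.5
```

Run:
```python
from h import *
c=camera_info("wrist");cv2.imwrite("pics/w2.png",read_camera("wrist"))
s=state();print(s["eef_pos"],s["ft_force"])
for P in([536,87,82],[586,98,82],[586,98,12]):print(P,proj(c,np.array(P,float)))
```

```text
[535.57411679  98.14490645  25.33810719] [-0.60094007 -0.63464882 -0.67525584]
[536, 87, 82] [[339.95411591 257.21203016]]
[586, 98, 82] [[318.5575603  158.95573776]]
[586, 98, 12] [[318.52361129 157.42404795]]
```

View pics/w2.png

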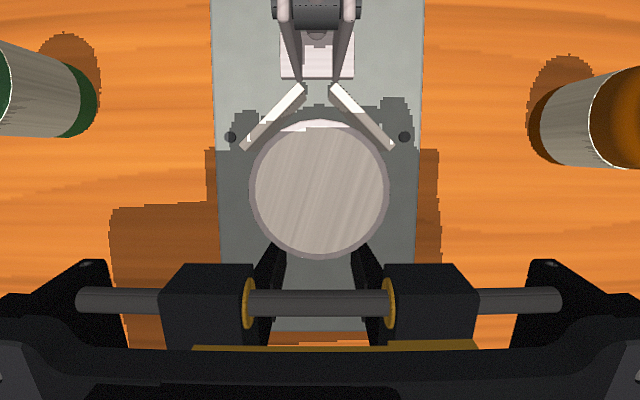

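The lid centre is at (319,189), about 15 mm short of home (row 159), and centred on the V. I push most of the rest with the cradle, then back off to shut the fingers for a flat final push.

Call:
move_arm(commands=[[[0.5,0,0],[0,0,0],0.42],[[0.5,0,0],[0,0,0],0.42],[[0,0,0],[0,0,0],0.42],[[-1.5,0,0],[0,0,0],0.42],[[-1.5,0,0],[0,0,0],0.2],[[0,0,0],[0,0,0],0],[[0,0,0],[0,0,0],0],[[0,0,0],[0,0,0],0],[[1,0,0],[0,0,0],0],[[0,0,0],[0,0,0],0]])

```text
t: 4.9
eef_pos: [526.3, 98.0, 25.4]
tcp_rot: [-3.142, -0.141, -0.0]
ft_force: [0.5, -0.3, 1.0]
opening: 0.014
grip_force: 0.0
```

Flat push, slow, in two calls, watching the force.

Call:
move_arm(commands=[[[0.3,0,0],[0,0,0],0],[[0.3,0,0],[0,0,0],0],[[0.3,0,0],[0,0,0],0],[[0.3,0,0],[0,0,0],0],[[0.3,0,0],[0,0,0],0],[[0.2,0,0],[0,0,0],0],[[0,0,0],[0,0,0],0]])

```text
t: 5.6
eef_pos: [538.8, 98.0, 24.9]
tcp_rot: [3.141, -0.134, 0.0]
ft_force: [-10.4, 0.7, 8.0]
opening: 0.004
grip_force: 5.3
```

Run:
```python
from h import *
c=camera_info("wrist");cv2.imwrite("pics/w3.png",read_camera("wrist"));cv2.imwrite("pics/s3.png",read_camera("side"));cv2.imwrite("pics/sc3.png",read_camera("scene"))
s=state();print(s["eef_pos"],s["ft_force"])
for P in([586,98,82],[586,98,12]):print(P,proj(c,np.array(P,float)))
```

```text
[538.83770118  98.03861903  24.88722337] [-10.76535854  -0.11609282   7.97501328]
[586, 98, 82] [[318.14872959 168.33403447]]
[586, 98, 12] [[318.21447466 163.28993688]]
```

View pics/w3.png

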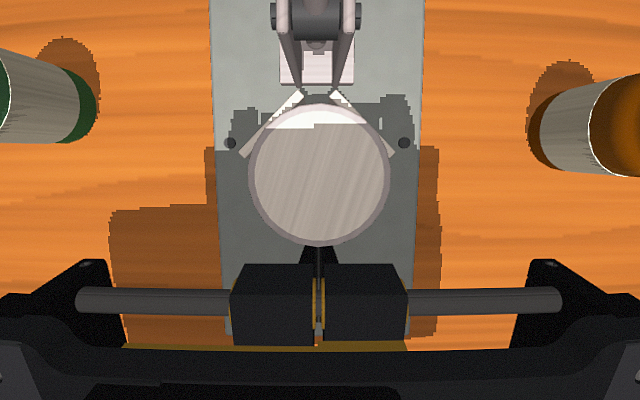

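The tin's lid is at (319.5,174) and rests symmetrically in the V, at 10 N. I check it against the nest walls in the same camera.

Run:
```python
from h import *
np.set_printoptions(precision=1,suppress=True)
c=camera_info("wrist")
im=cv2.imread("pics/w3.png");cv2.imwrite("pics/w3c.png",cv2.resize(im[75:255,215:425],None,fx=3.3,fy=3.3,interpolation=cv2.INTER_CUBIC))
for ox in(583,586):
  for z in(35,47):
    o=np.array([ox,98,z]);print(ox,z,*[proj(c,o+[x,y,0])[0] for x,y in((43.8,7.1),(7.1,43.8),(43.8,-7.1),(7.1,-43.8))])
  o=np.array([ox,98,12]);print(" cheek front base",proj(c,o+[55,0,0])[0])
t=onz(c,(319.5,174),82);print(t)
b,a=camera_info("side"),camera_info("scene")
for n,c,z0 in(("s3",b,0),("sc3",a,0)):
    print(n,proj(c,np.array([[586,98,82.],[583,98,82]])))
```

```text
583 35 [306.8  98.9] [250.  158.3] [329.6  98.9] [386.4 158.2]
583 47 [306.   95.3] [245.5 158.6] [330.3  95.3] [390.9 158.6]
 cheek front base [318.2  88.2]
586 35 [306.8  94. ] [249.8 153.5] [329.6  94. ] [386.6 153.5]
586 47 [306.   90.1] [245.4 153.6] [330.3  90. ] [391.  153.5]
 cheek front base [318.2  83.7]
[[583.2  97.3  82. ]]
s3 [[288.7 216.7]
 [287.4 216.8]]
sc3 [[334.4 191.6]
 [334.  190.7]]
```

View pics/w3c.png

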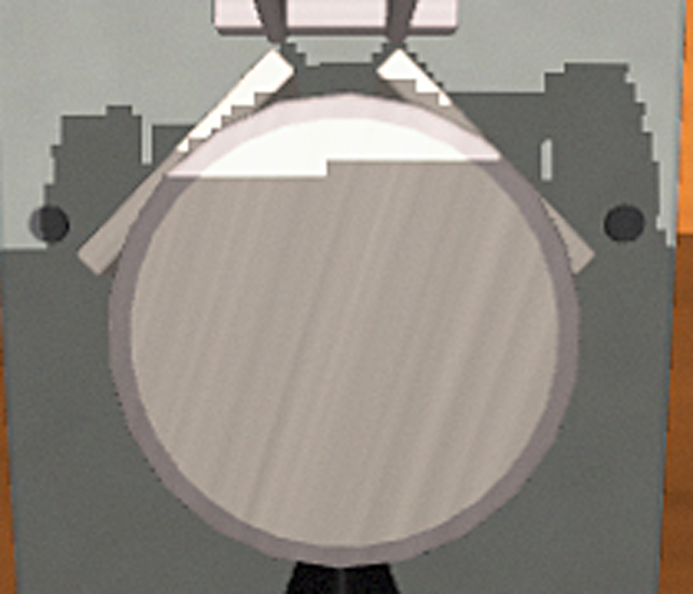

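The wall ends in the crop, (304,97) and (244,158), put the stand origin at x≈583, so the tin is home in x. It sits 1–2 mm to −y, so I back off and push once more with a slight +y drag.

Call:
move_arm(commands=[[[-1.0,-0.2,0],[0,0,0],0],[[0,0,0],[0,0,0],0],[[0.5,0,0],[0,0,0],0],[[0.4,0,0],[0,0,0],0],[[0.3,0.2,0],[0,0,0],0],[[0.1,0.2,0],[0,0,0],0],[[0.1,0.1,0],[0,0,0],0],[[0.1,0,0],[0,0,0],0],[[0,0,0],[0,0,0],0],[[0,0,0],[0,0,0],0]])

```text
t: 6.75
eef_pos: [540.3, 100.9, 24.0]
tcp_rot: [3.141, -0.127, 0.0]
ft_force: [-26.6, 0.2, 13.7]
opening: 0.002
grip_force: 12.9
```

```bash
cat > lid.py <<'E'
from h import *
c=camera_info("wrist");im=read_camera("wrist");s=state();print(s["eef_pos"],s["ft_force"])
g=cv2.cvtColor(im,cv2.COLOR_BGR2LAB).astype(int)
# lid: slightly reddish/bright against grey-green plate
for n,i in(("now",im),("w3",cv2.imread("pics/w3.png"))):
    d=i[...,2].astype(int)-i[...,1]
    m=((d>2)&(d<40)).astype(np.uint8)*255; z=np.zeros_like(m);z[98:260,240:400]=m[98:260,240:400]
    z=cv2.morphologyEx(z,cv2.MORPH_OPEN,np.ones((5,5)))
    q=max(cv2.findContours(z,0,2)[0],key=cv2.contourArea);h=cv2.convexHull(q)
    e=cv2.fitEllipse(h);print(n,e,onz(c,e[0],82)[0])
cv2.imwrite("pics/w4.png",im)
E
python3 lid.py
```

```text
[540.34987943 100.91788719  24.0115869 ] [-25.72887188   0.74988851  13.90863586]
now ((321.7980651855469, 173.07620239257812), (147.90562438964844, 151.42755126953125), 95.03962707519531) [585.72278987  99.16538322  82.        ]
w3 ((317.92425537109375, 171.448486328125), (147.71035766601562, 150.9563751220703), 107.21529388427734) [586.51189471 101.04428276  82.        ]
```

Call:
move_arm(commands=[[[-2,0,0],[0,0,0],0],[[-3,0,0],[0,0,0],0],[[-1,0,1],[0,0,0],0],[[0,0,4.5],[0,2,0],0],[[0,0,4.5],[0,2,0],0],[[0,0,4.5],[0,2,0],0],[[0,0,4.5],[0,2,0],0],[[0,0,4.5],[0,0,0],0],[[0,0,3.5],[0,0,0],0],[[0,0,0],[0,0,0],0]])

```text
t: 7.8
eef_pos: [488.5, 101.2, 301.0]
tcp_rot: [-3.141, -0.01, 0.0]
ft_force: [-0.0, 0.5, 0.2]
opening: 0.003
grip_force: 0.0
```

Run:
```python
from h import *
s=state();print(s["eef_pos"],s["tcp_rot"],s["ft_force"])
cv2.imwrite("pics/s5.png",read_camera("side"));cv2.imwrite("pics/sc5.png",read_camera("scene"))
A=cv2.imread("pics/s5.png")[150:280,225:350];B=cv2.imread("pics/sc5.png")[150:280,280:405]
cv2.imwrite("pics/v5.png",cv2.resize(np.hstack([A,B]),None,fx=3.1,fy=3.1,interpolation=cv2.INTER_CUBIC))
```

```text
[488.4887323  101.1739854  301.01245445] [-3.14087274e+00 -9.55846611e-03  3.33500182e-04] [-0.03863063  0.48909373  0.20048198]
```

View pics/v5.png

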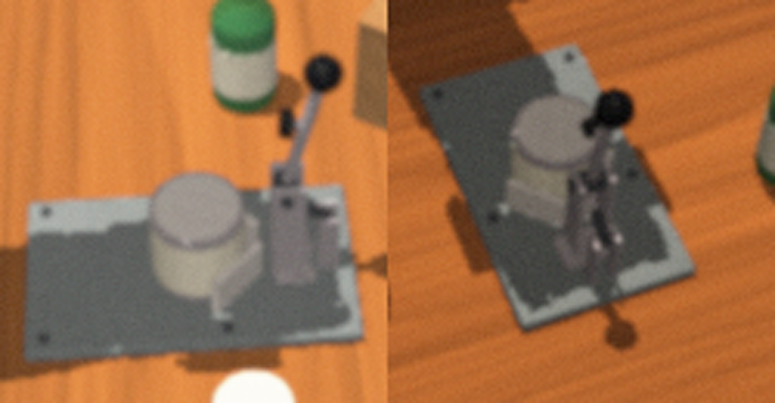

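The tin stands upright in the nest (lid centre at (288,217) in the side view) and the lever is open. Next I go over to the far side of the knob.

Call:
move_arm(commands=[[[4.8,-0.1,0],[0,0.1,0],0],[[4.8,0,0],[0,0.1,0],0],[[4.8,0,0],[0,0.1,0],0],[[4.8,0,0],[0,0.1,0],0],[[4.8,0,0],[0,0.1,0],0],[[0,0,0],[0,0,0],0],[[0,0,-3.8],[0,0,0],0],[[0,0,-3.8],[0,0,0],0],[[0,0,-3.8],[0,0,0],0],[[0,0,0],[0,0,0],0]])

```text
t: 8.9
eef_pos: [723.3, 99.8, 174.9]
tcp_rot: [3.141, 0.019, 0.0]
ft_force: [-0.0, -0.0, 0.3]
opening: 0.006
grip_force: 0.0
```

Call:
move_arm(commands=[[[-1,0,0.5],[0,0,0],0],[[-1,0,0.5],[0,0,0],0],[[-1,0,0.2],[0,0,0],0],[[-1,0,0],[0,0,0],0],[[-1,0,0],[0,0,0],0],[[-1,0,0],[0,0,0],0],[[-1,0,0],[0,0,0],0],[[-1,0,0],[0,0,0],0],[[-1,0,0],[0,0,0],0],[[0,0,0],[0,0,0],0]])

```text
t: 9.9
eef_pos: [635.1, 100.1, 194.2]
tcp_rot: [3.141, 0.008, 0.0]
ft_force: [1.2, 0.1, 3.9]
opening: 0.004
grip_force: 1.4
```

Call:
move_arm(commands=[[[-1,0,-0.2],[0,0,0],0],[[-1,0,-0.3],[0,0,0],0],[[-1,0,-0.2],[0,0,0],0],[[-1,0,-0.2],[0,0,0],0],[[-0.5,0,-0.1],[0,0,0],0],[[0,0,0],[0,0,0],0],[[0,0,0],[0,0,0],0]])

```text
t: 10.6
eef_pos: [591.4, 100.0, 183.3]
tcp_rot: [3.142, 0.009, 0.0]
ft_force: [0.3, 0.2, -0.1]
opening: 0.005
grip_force: 0.0
```

Run:
```python
from h import *
s=state();print(s["eef_pos"],s["ft_force"])
cv2.imwrite("pics/s6.png",read_camera("side"));cv2.imwrite("pics/sc6.png",read_camera("scene"))
A=cv2.imread("pics/s6.png")[150:280,225:350];B=cv2.imread("pics/sc6.png")[150:280,280:405]
cv2.imwrite("pics/v6.png",cv2.resize(np.hstack([A,B]),None,fx=3.1,fy=3.1,interpolation=cv2.INTER_CUBIC))
```

```text
[591.39850997 100.01785857 183.32791535] [ 0.27982949  0.15858225 -0.08489359]
```

View pics/v6.png

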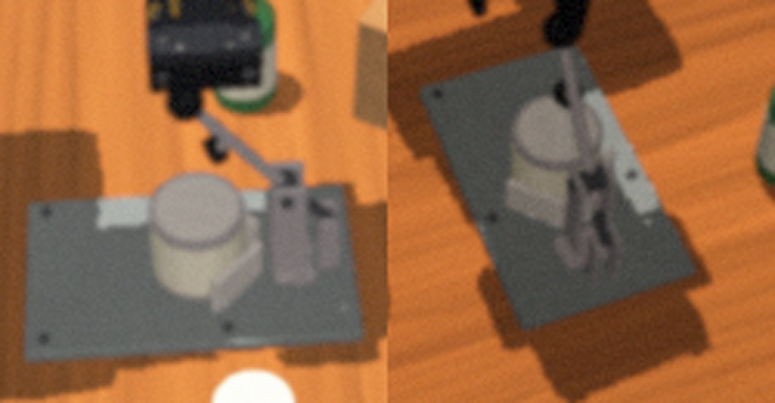

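The knob is still against the finger, with the lever near its middle and almost no force. I push further.

Call:
move_arm(commands=[[[-1,0,0],[0,0,0],0],[[-1,0,-0.3],[0,0,0],0],[[-1,0,-0.3],[0,0,0],0],[[0,0,0],[0,0,0],0],[[0,0,0],[0,0,0],0],[[0,0,0],[0,0,0],0],[[0,0,0],[0,0,0],0]])

```text
t: 11.4
eef_pos: [561.6, 100.0, 177.3]
tcp_rot: [3.142, 0.008, 0.0]
ft_force: [-0.3, -0.5, -0.7]
opening: 0.003
grip_force: 0.0
```

Run:
```python
from h import *
s=state();print(s["eef_pos"],s["ft_force"])
cv2.imwrite("pics/s7.png",read_camera("side"));cv2.imwrite("pics/sc7.png",read_camera("scene"))
A=cv2.imread("pics/s7.png")[150:280,225:350];B=cv2.imread("pics/sc7.png")[150:280,280:405]
cv2.imwrite("pics/v7.png",cv2.resize(np.hstack([A,B]),None,fx=3.1,fy=3.1,interpolation=cv2.INTER_CUBIC))
```

```text
[561.56342474 100.00767277 177.29540887] [-0.27140084 -0.47498172 -0.67100393]
```

View pics/v7.png

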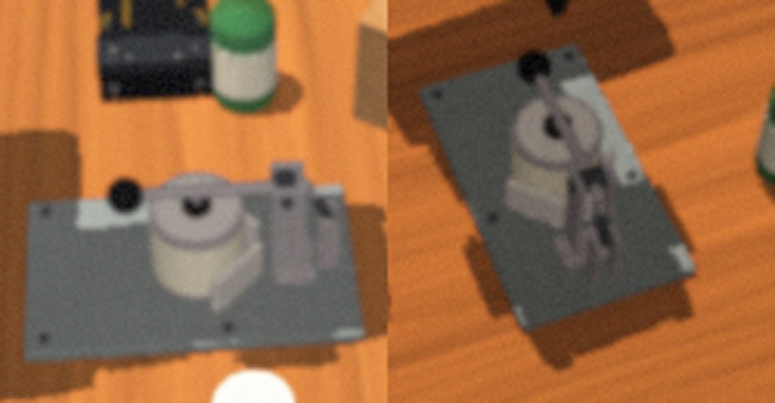

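The lever has snapped over: the knob is at (265,213) in the side view and the pad is on the lid. The tin is still in the nest. I back straight up, check the knob position numerically and hand in.

Call:
move_arm(commands=[[[0,0,3],[0,0,0],0],[[0,0,4],[0,0,0],0],[[0,0,4],[0,0,0],0],[[-1,0,4],[0,0,0],0],[[-2,0,2],[0,0,0],0],[[0,0,0],[0,0,0],0],[[0,0,0],[0,0,0],0],[[0,0,0],[0,0,0],0]])

```text
t: 12.3
eef_pos: [531.4, 99.9, 345.9]
tcp_rot: [3.141, 0.011, 0.0]
ft_force: [1.1, 0.5, -0.1]
opening: 0.006
grip_force: 0.0
```

Run:
```python
from h import *
s=state();print(s["eef_pos"],s["ft_force"],np.abs(s["qvel"]).max())
print("knob",tri(camera_info("scene"),np.array([535-388,67])/3.1+[280,150],camera_info("side"),np.array([124,195])/3.1+[225,150]))
print(env.job_done())
```

```text
[531.42570916  99.91487998 345.87535116] [ 1.11949376  0.46660427 -0.0954007 ] 0.009458439641280129
knob (array([532.74792833,  99.98379757,  97.84167701]), np.float64(0.016398467200565297))
the job is handed in; nothing more can be done
None
```

The tin is home in the V-nest, the lever has snapped down onto its lid (knob measured 98 mm above the counter; about 100 expected when clamped), the arm is clear, I never went near the jar, carton or bottle, and the job is handed in; no verdict was returned.

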